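# Close-pack hexagonal bar ends in a sample tray

### The job

Add the two loose hexagonal bar ends (one in the blue V stand, one standing in the open next to the brown round bar end) to the two in the green tray, so that all four stand upright on the tray floor as one tight honeycomb with flat faces touching: one nested in front of and between the two that stand at the saw-tooth rail, the other beside it on the right, against it and against the right-hand one of those two. The red stripes must all point the same way, towards the tray's front edge, as on the two already there; tip none of the hexagonal bar ends over, leave those two in place against the rail, and do not disturb the brown bar end, tape roll, oil bottle and caliper.

Things in the scene. Friction and masses are not known exactly. Their poses are not given: they have to be found in the camera images.
- tray: Green tray, fixed, 150 (x) x 162 mm (y). Origin on the bench under its centre; +x back, +y left, z up. Floor top at z 4 mm; rim 4 wide, 12 high. Dark saw-tooth rail at the back, top at z 36 mm, its two 120-degree notches holding hex_left (x 32.5, y 49.5 mm) and hex_right (x 32.5, y -0.9). The front row, packed, stands at x -10.8, y 24.3 and -25.7, stripes to -x (front). Right = -y.
- hex_left: Hexagonal aluminium bar end on its sawn end, 50 mm across flats, 57.7 across corners, 70 tall, about 0.4 kg. Origin: centre of underside, z up; corners at 0, 60.. deg, flats facing 30, 90, 150.. deg from its +x; red stripe on top to the corner at -x. Loose, in the left notch of the tray rail, axes as the tray's; placed already.
- hex_right: Hexagonal aluminium bar end on its sawn end, 50 mm across flats, 57.7 across corners, 70 tall, about 0.4 kg. Origin: centre of underside, z up; corners at 0, 60.. deg, flats facing 30, 90, 150.. deg from its +x; red stripe on top to the corner at -x. Loose, in the right notch of the tray rail, flat against hex_left, axes as the tray's; placed already.
- hex_stand: Hexagonal aluminium bar end on its sawn end, 50 mm across flats, 57.7 across corners, 70 tall, about 0.4 kg. Origin: centre of underside, z up; corners at 0, 60.. deg, flats facing 30, 90, 150.. deg from its +x; red stripe on top to the corner at -x. Starts in the blue stand, plates against its -90 and -30 deg flats; only the 30/210 deg pair is free there.
- hex_open: Hexagonal aluminium bar end on its sawn end, 50 mm across flats, 57.7 across corners, 70 tall, about 0.4 kg. Origin: centre of underside, z up; corners at 0, 60.. deg, flats facing 30, 90, 150.. deg from its +x; red stripe on top to the corner at -x. Starts on the bench; a brown bar end 13 mm off its -30 deg flat leaves no room for a finger there.
- hex_stand_mark (a point): Point on the top face of hex_stand at the outer part of its red stripe, at x -22, y 0, z 70 mm in the block's frame.
- hex_open_mark (a point): Point on the top face of hex_open at the outer part of its red stripe, at x -22, y 0, z 70 mm in the block's frame.
- stand: Blue V stand, fixed. Base plate from x -36 to 44 mm, 66 wide, 6 thick. Two upright plates, 23 wide, 6 thick, 70 mm tall above the base (as tall as the block), against the block's flats at +30 and -30 deg; an 8 mm post at x 32.5 closes the corner. Origin on the bench below the centre of the held block, whose foot is at z 6 mm; +x back, V opens to -x.
- bar_end: Brown round bar end, 32 mm in diameter and 48 mm tall, standing; origin at the centre of its underside. Bystander. The bench round here (world x 0.35 to 0.75, y -0.25 to 0.10 m, top at z 0) is flat and bare but for the things listed.
- tape_roll: Roll of yellow tape, 70 mm in diameter and 18 mm high, lying flat between the tray and the tall tester; origin at the centre of its underside. Bystander.
- oil_bottle: Cream oil bottle with a red spout, 48 mm in diameter and 160 mm tall, standing at the back left of the tray; origin at the centre of its underside. Bystander.
- caliper: Steel caliper lying flat in front of the tall tester, 73 x 214 x 9 mm, long side along its y; origin at the centre of its underside. Bystander.
- tester_tall: Tall cream hardness tester, fixed, about 0.87 m high, at the left. Origin on the bench under its centre; x to the back, y left. Base from x -285 to 302, y -130 to 130 mm; 190 mm high at the front, with a bellows column and spindle above. A handwheel with radial bars, 190 to 220 mm up, surrounds the column at x -180, y 0 and its bars reach about to the base's right edge. Keep the arm clear of it.

How it is judged:
By the outcome, as a careful person would: the job done as asked, in the order asked, and still so for the second after the job is handed in, with the robot touching nothing.
It also fails if it takes over 72 s, if anything falls off the work surface, if the arm or the gripper's body presses on something with over 40 N, if the wrist force passes 120 N, or if a joint passes its speed limit or range.

### The arm

A 6-joint arm with a two-finger parallel gripper is mounted at the origin on a cart in front of the work surface, level with it; the furniture and walls round the work are solid. World frame = base frame: x ahead of the robot, y to its left, z up, the work surface at z = 0. Lengths are in m, angles in degrees, forces in N, time in s.
With the tool pointing down it reaches from about 0.4 to 0.825 m from the base axis. Payload 7 kg.
Tool frame: the origin (TCP) lies on the centre line of the jaws, within the pads' length; the fingertips stand r.tip_reach ahead of it and the grasp point (between the pads) is the TCP (r.tip_reach is the distance from the TCP to the fingertips, in m); z points along the fingers, y is the line along which they close (so a half turn about z gives the same grasp; the last joint's range is limited). The gripper opens to 88 mm and grips with 3 to 60 N. Pads are 19 mm wide; open, the fingers measure 130 mm over their backs; the gripper's body (78 mm by 193 mm) begins 47 mm behind the grasp point.
Start: joints at [82.684, 20.546, 0.682, 0, -70.136, -16.507], TCP at [0.273, 0.617, 0.246] pointing down, gripper open.
Joint ranges: [-176.03, 176.03], [-82.01, 121.73], [-58.28, 71.71], [-173.87, 95.51], [-174.79, -0.11], [-173.66, 173.66]. Speed limits (degrees/s): [136.94, 136.94, 172.46, 180, 180, 180].

### API

Orientations are given as [roll, pitch, yaw] about the fixed x, y, z axes, in that order (R = Rz(yaw) Ry(pitch) Rx(roll)).
In Python, from plant import sensors, cams, r gives the robot as it stands.
- The arm moves only by the tool drive_tool, never from a script. Its argument "rows" is a list of rows, each an object of numbers: "fingers": the gripper's target within -1 to 1 (fully open at 1, half-way at 0, shut at -1); "x", "y", "z": the shift along the tool's x, y, z in m; "spin": the turn about the tool's z in rad. A call has 1 to 10 rows; each row is the pose to reach, as a shift and turn from the pose commanded when the call began, along the tool's axes at that moment; what a row does not reach only later rows make up. A row lasts 1/8 s, in which the tool goes at most 62.5 mm and 10.7 degrees, less where a joint would pass 70% of its speed; a pose out of reach is approached as far as the arm can. A call with a gripper value outside its range is refused whole. The fingers move at their own pace and stop on an object; "newtons" is the grip in N (left out, the last holds). Time passes only in rows, so rows that repeat a pose let the fingers close. It gives the time, the measured TCP pose, the force, the opening and the grip force at its end, in the units of the state.
- sensors.get_state(): the state, without advancing time (a new reading comes with each control period).
- cams.capture(name): name is "scene" or "top" or "wrist"; returns a dict with "pixels" (420x560x3 uint8, red, green, blue), "intrinsics" (3x3 intrinsics, pixels), "eye" and "orientation" of the camera in the world; the wrist camera has in their place "T_tool_cam" (4x4, takes a point from camera to tool coordinates, whose origin is the TCP and whose axes are the flange's). Camera axes: x right, y up, looking along -z (the intrinsics and any distortion apply to the point x, -y, -z); pixel columns grow to the right and rows downward; lengths in m; the calibration is good to about 2 mm. The wrist camera is an equidistant fisheye: a pixel r from the principal point sees the ray r / f radians off the axis. A picture is of the moment at which its call begins: read the wrist's pose just before it. There is no depth.
- r.close_job(): hands the job in; it is judged then, once.
The state is a dict: "time_s": time; "joints": joint angles; "qd": joint speeds; "joint_torque": joint torques, N m; "tcp_pos": TCP position; "eef_rot": TCP orientation; "contact_force": force on the tool from outside, world axes, zero at the start; "moment": the same for the moment, N m; "gripper_width": finger opening in m; "gripper_force": force on a finger pad.
Only numpy, scipy, OpenCV 4.12 (cv2) and the standard library are available. Lean on these libraries where they do the work, as an engineer would, in place of code of your own. Each camera call takes 0.05 s, during which the arm holds its last target. There are 200 camera calls.

## Working session

There is one attempt and no reset: what is moved stays moved. The work goes in short steps, Python scripts to look and compute and a tool call to move; the robot and the scene stay as the last step left them, time stands still between calls to the robot, and variables do not carry over. Pictures are saved under pics/ and viewed, at most 10 in all, crops included, and the job is handed in when it is done.

Besides the shell and the picture viewer there is one more tool, called after "Call:" as name(argument=value, ...), one argument or row to a line, values as JSON. drive_tool: Moves the arm, as the interface text tells. Its arguments: {"type":"object","properties":{"rows":{"type":"array"},"newtons":{"type":"number"}},"required":["rows"]}

```bash
ls; mkdir -p pics
python3 - <<'E'
from plant import sensors,cams,r
import cv2,numpy as np
s=sensors.get_state();print(s,r.tip_reach)
for n in("top","scene"):
    c=cams.capture(n);cv2.imwrite(f"pics/{n}0.png",c["pixels"][:,:,::-1]);np.savez(f"pics/{n}0.npz",**c)
    print(n,c["intrinsics"],c["eye"],c["orientation"],[k for k in c])
E
```

```text
pics
{'time_s': 0.0, 'joints': array([ 8.26838005e+01,  2.05902388e+01,  6.33979787e-01, -2.00443511e-02,
       -7.01366931e+01, -1.65051223e+01]), 'qd': array([ 0.01792409, -0.07484699, -0.04987922, -0.02715597, -0.06066379,
        0.11406241]), 'joint_torque': array([-1.30442904e-04, -5.82711482e+01,  2.93071997e+01,  6.99741215e+00,
        7.00251694e-03, -1.57603299e-04]), 'tcp_pos': array([0.27247901, 0.61705395, 0.24463798]), 'eef_rot': array([ 1.79905524e+02, -8.34370059e-03, -2.38281409e+01]), 'contact_force': array([ 0.34166602, -0.43214029,  0.52223881]), 'moment': array([ 0.03934893, -0.03681079,  0.01583537]), 'gripper_force': 0.0, 'gripper_width': 0.08785587143866662} 0.019
top [[426.20047119   0.         273.55207431]
 [  0.         426.20047119 211.28080165]
 [  0.           0.           1.        ]] [0.32867901 0.02497025 1.1077213 ] [ 11.79273861  -0.31452843 -88.13784032] ['pixels', 'intrinsics', 'eye', 'orientation']
scene [[459.00421099   0.         283.1299496 ]
 [  0.         459.00421099 214.00359459]
 [  0.           0.           1.        ]] [ 0.20185646 -0.75752336  0.63886979] [ 57.14206306  -0.39960145 -24.16041991] ['pixels', 'intrinsics', 'eye', 'orientation']
```

View pics/top0.png

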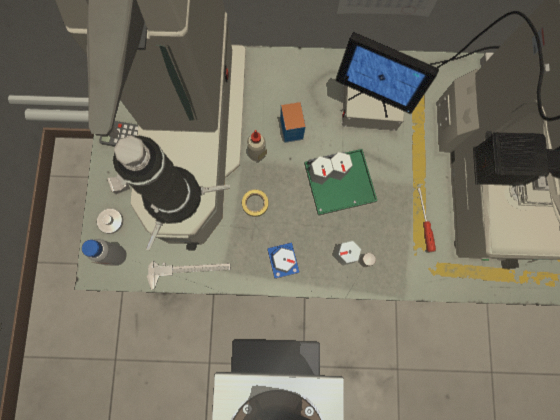

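View pics/scene0.png

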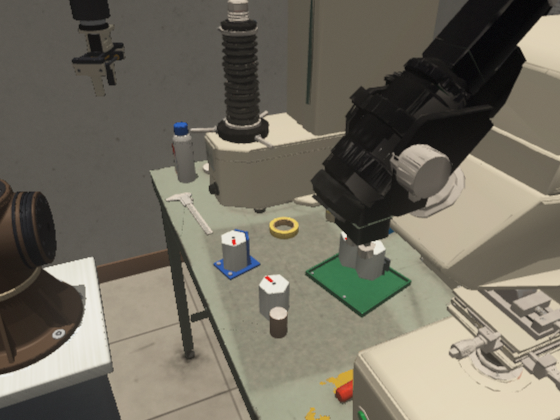

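Top view: tray centre about (340,181), two placed hexes at (321,168) and (342,162), stand hex (284,261), open hex (348,252), brown bar (369,259). Scene view agrees: open hex (273,296), bar (279,322).

```bash
cat > h.py <<'E'
import numpy as np,cv2
from scipy.spatial.transform import Rotation as R
def cam(c,pose=None):
    K=np.array(c["intrinsics"])
    if "T_tool_cam" in c:
        T=np.array(c["T_tool_cam"]);Rt=R.from_euler('xyz',pose["eef_rot"],degrees=True).as_matrix()
        return K,Rt@T[:3,3]+pose["tcp_pos"],Rt@T[:3,:3],True
    return K,np.array(c["eye"]),R.from_euler('xyz',c["orientation"],degrees=True).as_matrix(),False
def plane(cm,uv,z):
    "pixels -> world points at height z"
    K,e,Rm,fish=cm;uv=np.atleast_2d(uv).astype(float)
    p=(uv-K[:2,2])/[K[0,0],K[1,1]]
    if fish:
        th=np.linalg.norm(p,axis=1,keepdims=True);p=p/np.maximum(th,1e-9)*np.sin(th)
        d=np.c_[p[:,0],-p[:,1],-np.cos(th)]
    else: d=np.c_[p[:,0],-p[:,1],-np.ones(len(p))]
    d=d@Rm.T
    return e+d*((z-e[2])/d[:,2])[:,None]
def proj(cm,P):
    K,e,Rm,fish=cm;q=(np.atleast_2d(P)-e)@Rm;v=np.c_[q[:,0],-q[:,1],-q[:,2]]
    if fish:
        rho=np.linalg.norm(v[:,:2],axis=1,keepdims=True);th=np.arctan2(rho,v[:,2:]);p=v[:,:2]/np.maximum(rho,1e-9)*th
    else:p=v[:,:2]/v[:,2:]
    return p*[K[0,0],K[1,1]]+K[:2,2]
def rectify(c,cm,z,cx,cy,half,res):
    "orthophoto at height z: rows = -x, cols = -y"
    n=int(2*half/res)
    X,Y=np.meshgrid(cx+half-res*np.arange(n),cy+half-res*np.arange(n),indexing='ij')
    uv=proj(cm,np.c_[X.ravel(),Y.ravel(),np.full(X.size,z)]).reshape(n,n,2).astype(np.float32)
    return cv2.remap(np.array(c["pixels"]),uv[...,0],uv[...,1],cv2.INTER_LINEAR)
def redmask(p):
    p=p.astype(int);return (p[...,0]>140)&(p[...,1]<80)&(p[...,2]<80)
E
python3 - <<'E'
from h import *
c=dict(np.load("pics/top0.npz"));cm=cam(c);p=c["pixels"].astype(int)
def comps(m,a=15):
    n,l,s,ce=cv2.connectedComponentsWithStats(m.astype(np.uint8))
    return [(s[i,4],ce[i],l==i) for i in range(1,n) if s[i,4]>=a]
g=(p[...,1]>p[...,0]+30)&(p[...,1]>p[...,2]+10)
for a,ce,m in comps(g,300):
    pts=np.argwhere(m)[:,::-1];W=plane(cm,pts,.012)[:,:2].astype(np.float32);print("green",a,ce,cv2.minAreaRect(W))
b=(p[...,2]>p[...,0]+50)&(p[...,2]>p[...,1]+30)
for a,ce,m in comps(b,40):
    pts=np.argwhere(m)[:,::-1];W=plane(cm,pts,.03)[:,:2].astype(np.float32);print("blue",a,ce,cv2.minAreaRect(W))
w=(p.min(2)>195)
for a,ce,m in comps(w,60):
    if a<700:print("white",a,ce,plane(cm,ce,.072))
rm=(p[...,0]>p[...,1]+70)&(p[...,0]>p[...,2]+60)
for a,ce,m in comps(rm,5):
    pts=np.argwhere(m)[:,::-1];W=plane(cm,pts,.071)[:,:2];u,s,v=np.linalg.svd(W-W.mean(0));print("red",a,ce,W.mean(0),np.degrees(np.arctan2(v[0,1],v[0,0])))
x=c["pixels"][130:290,240:400,::-1]
x=cv2.resize(x,(600,600),interpolation=cv2.INTER_CUBIC);cv2.imwrite("pics/crop0.png",x)
E
```

```text
green 2055 [344.19902676 188.28807786] ((0.6463754177093506, -0.14871551096439362), (0.14761848747730255, 0.1598629206418991), 15.345808029174805)
blue 2478 [383.15577078  75.79822437] ((0.9468827843666077, -0.2643263638019562), (0.20407924056053162, 0.10993119329214096), 65.66346740722656)
blue 214 [ 89.97663551 247.52803738] ((0.44457006454467773, 0.48786255717277527), (0.03932525962591171, 0.03949712589383125), 49.53794860839844)
blue 286 [281.85314685 260.12587413] ((0.4291462302207947, -0.0011200867593288422), (0.0769754946231842, 0.06288956105709076), 15.991196632385254)
white 181 [340.78453039 161.2320442 ] [[ 0.68091826 -0.14061844  0.072     ]]
white 208 [321.85576923 165.51442308] [[ 0.66786264 -0.09250437  0.072     ]]
white 75 [116.12 223.68] [[0.50077245 0.41276455 0.072     ]]
white 247 [350.34008097 251.07287449] [[ 0.45225327 -0.16397418  0.072     ]]
white 280 [283.37142857 258.71785714] [[ 0.42826551 -0.00132019  0.072     ]]
red 9 [119.33333333 125.11111111] [0.75954938 0.43277219] 113.24820883015155
red 48 [255.35416667 137.02083333] [0.73910244 0.07956183] -91.72371163130437
red 17 [342.82352941 167.35294118] [ 0.66513795 -0.14596596] -165.38293778188122
red 19 [323.68421053 171.89473684] [ 0.65144422 -0.09741076] -164.14922524272671
red 182 [429.3956044  236.60989011] [ 0.49456518 -0.35882603] -172.04342581400414
red 21 [343.47619048 252.66666667] [ 0.44792301 -0.14740062] 104.51165615794535
red 20 [290.05 260.55] [ 0.42446029 -0.01766957] 76.90880911447012
```

View pics/crop0.png

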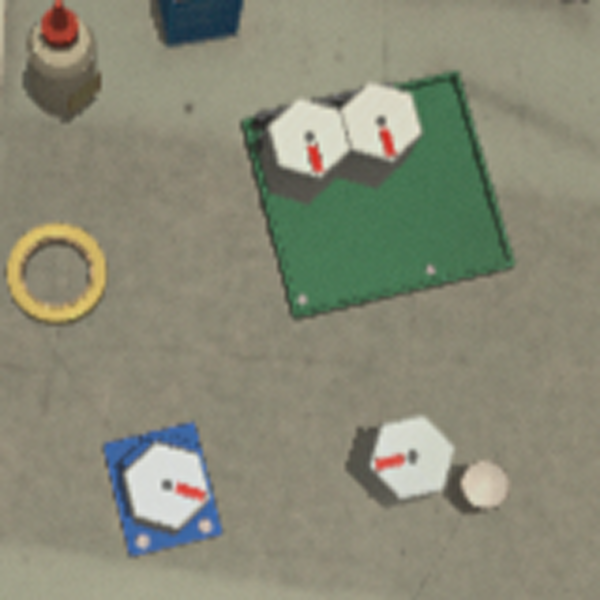

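Crop shows the tray at about 15° yaw with both hexes at its rail. The stand hex's stripe points right (hex yaw about 77°). The open hex's stripe points left (yaw about -75.5°), with the bar to its right. Moving out along a wide arc to look from above the open hex.

Call:
drive_tool(
  rows=[
    {"fingers": 1,"x": 0.111,"y": 0.232,"z": -0.055},
    {"x": 0.111,"y": 0.232,"z": -0.055},
    {"x": 0.111,"y": 0.232,"z": -0.055},
    {"x": 0.111,"y": 0.232,"z": -0.055},
    {"x": 0.111,"y": 0.232,"z": -0.055},
    {"x": 0.344,"y": 0.413,"z": -0.055,"spin": 0.18},
    {"x": 0.344,"y": 0.413,"z": -0.055,"spin": 0.36},
    {"x": 0.344,"y": 0.413,"z": -0.055,"spin": 0.54},
    {"x": 0.344,"y": 0.413,"z": -0.055,"spin": 0.72},
    {"x": 0.344,"y": 0.413,"z": -0.055,"spin": 0.9},
  ],
)

```text
invalid input
```

```bash
cat >> h.py <<'E'
def goto(s,x,y,z,yaw=None):
    "tool shift/turn from state s to world pose"
    Rt=R.from_euler('xyz',s["eef_rot"],degrees=True).as_matrix();d=Rt.T@(np.array([x,y,z])-s["tcp_pos"])
    y0=s["eef_rot"][2];sp=0 if yaw is None else -np.radians((yaw-y0+180)%360-180)
    return np.round(d,4),"spin",round(sp,3)
E
python3 - <<'E'
from h import *
from plant import sensors
s=sensors.get_state();print(s["time_s"],s["tcp_pos"],s["eef_rot"],s["joints"]);print(goto(s,.45,-.155,.22,-75.5))
E
```

```text
0.1 [0.27249233 0.61713554 0.24474965] [ 1.79919376e+02 -7.37797720e-03 -2.38269472e+01] [ 8.26852223e+01  2.05859708e+01  6.41016092e-01 -1.68435644e-02
 -7.01344423e+01 -1.65064401e+01]
(array([0.4743, 0.6346, 0.0257]), 'spin', np.float64(0.902))
```

Call:
drive_tool(
  rows=[
    {"fingers": 1,"x": 0.111,"y": 0.232,"z": -0.055,"spin": 0},
    {"fingers": 1,"x": 0.111,"y": 0.232,"z": -0.055,"spin": 0},
    {"fingers": 1,"x": 0.111,"y": 0.232,"z": -0.055,"spin": 0},
    {"fingers": 1,"x": 0.111,"y": 0.232,"z": -0.055,"spin": 0},
    {"fingers": 1,"x": 0.111,"y": 0.232,"z": -0.055,"spin": 0},
    {"fingers": 1,"x": 0.344,"y": 0.413,"z": -0.055,"spin": 0.18},
    {"fingers": 1,"x": 0.344,"y": 0.413,"z": -0.055,"spin": 0.36},
    {"fingers": 1,"x": 0.344,"y": 0.413,"z": -0.055,"spin": 0.54},
    {"fingers": 1,"x": 0.344,"y": 0.413,"z": -0.055,"spin": 0.72},
    {"fingers": 1,"x": 0.344,"y": 0.413,"z": -0.055,"spin": 0.9},
  ],
  newtons=25,
)

```text
time_s: 1.35
tcp_pos: [0.4213, 0.0988, 0.3004]
eef_rot: [180.0, 0.0, -75.8]
contact_force: [0.1, 0.5, 0.8]
gripper_width: 0.0877
gripper_force: 0.0
```

Run:
```python
from h import *
from plant import sensors
s=sensors.get_state();print(s["time_s"],s["tcp_pos"],s["eef_rot"],s["joints"]);print(goto(s,.45,-.155,.22,-75.5))
```

```text
1.35 [0.42128326 0.09882754 0.30043579] [ 1.79997959e+02  8.32892544e-04 -7.57721934e+01] [ 3.95115906e+01 -5.20147925e+00 -2.25762392e+01 -1.70234828e-03
 -7.26267295e+01 -2.52832756e+01]
(array([0.2531, 0.0345, 0.0804]), 'spin', np.float64(-0.005))
```

Call:
drive_tool(
  rows=[
    {"fingers": 1,"x": 0.253,"y": 0.0345,"z": 0.08,"spin": 0},
    {"fingers": 1,"x": 0.253,"y": 0.0345,"z": 0.08,"spin": 0},
    {"fingers": 1,"x": 0.253,"y": 0.0345,"z": 0.08,"spin": 0},
    {"fingers": 1,"x": 0.253,"y": 0.0345,"z": 0.08,"spin": 0},
    {"fingers": 1,"x": 0.253,"y": 0.0345,"z": 0.08,"spin": 0},
    {"fingers": 1,"x": 0.253,"y": 0.0345,"z": 0.08,"spin": 0},
  ],
)

```text
time_s: 2.1
tcp_pos: [0.4507, -0.154, 0.2193]
eef_rot: [179.9, 0.0, -75.6]
contact_force: [0.4, 0.0, 0.3]
gripper_width: 0.0879
gripper_force: 0.0
```

```bash
cat >> h.py <<'E'
def wrist(tag):
    from plant import sensors,cams
    s=sensors.get_state();c=cams.capture("wrist");np.savez(f"pics/{tag}.npz",pos=s["tcp_pos"],rot=s["eef_rot"],**c)
    return s,c,cam(c,s)
E
python3 - <<'E'
from h import *
s,c,cm=wrist("w1")
print(s["time_s"],s["tcp_pos"],s["eef_rot"],c["T_tool_cam"],c["intrinsics"])
o=rectify(c,cm,.07,.52,-.1,.2,.001)
t=rectify(dict(np.load("pics/top0.npz")),cam(dict(np.load("pics/top0.npz"))),.07,.52,-.1,.2,.001)
cv2.imwrite("pics/w1o.png",np.hstack([o,t])[:,:,::-1])
E
```

```text
2.1 [ 0.45066731 -0.15395866  0.21934576] [ 1.79854726e+02  3.13361413e-02 -7.55565174e+01] [[ 1.51088898e-03  9.69737781e-01  2.44144124e-01  6.62210015e-02]
 [ 9.99998217e-01 -1.18861787e-03 -1.46732441e-03  7.62362829e-04]
 [-1.13272585e-03  2.44145905e-01 -9.69737848e-01 -1.39645240e-01]
 [ 0.00000000e+00  0.00000000e+00  0.00000000e+00  1.00000000e+00]] [[325.1922621    0.         274.65821332]
 [  0.         325.1922621  206.83404234]
 [  0.           0.           1.        ]]
```

View pics/w1o.png

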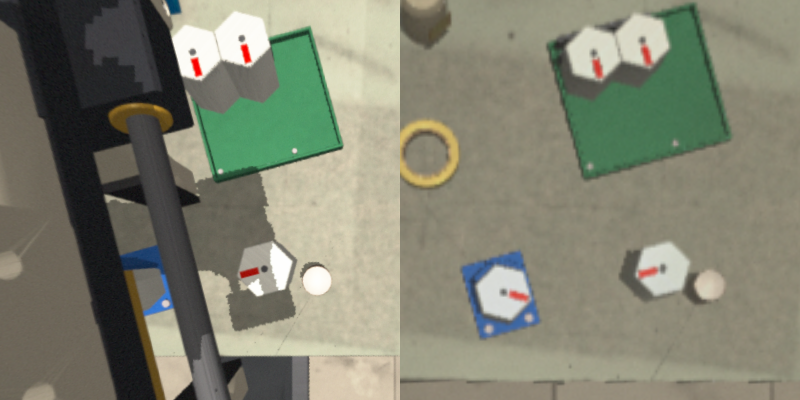

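Left (wrist) and right (top) orthophotos agree: open hex hole at (265,268), tray hexes with holes (192,51) and (241,38), bar (316,280).

```bash
cat >> h.py <<'E'
def hexes(c,cm,z,cx,cy,half=.05,res=.0004,hole=None):
    "hex centre (hole), yaw from hole->stripe, near cx,cy at top height z"
    o=rectify(c,cm,z,cx,cy,half,res);p=o.astype(int)
    W=lambda rc:np.array([cx+half-res*rc[0],cy+half-res*rc[1]])
    m=((p[...,0]>p[...,1]+60)&(p[...,0]>p[...,2]+60)).astype(np.uint8)
    n,l,st,ce=cv2.connectedComponentsWithStats(m);out=[]
    for i in range(1,n):
        if st[i,4]*res*res<2e-5:continue
        rc=np.argwhere(l==i);w=np.array([cx+half,cy+half])-res*rc;mu=w.mean(0)
        u,sv,v=np.linalg.svd(w-mu,full_matrices=False)
        best=None
        g=cv2.GaussianBlur(p.min(2).astype(np.float32),(0,0),2)
        for sg in(1,-1):
            h=mu+sg*v[0]*.0155
            rr,cc=int(round((cx+half-h[0])/res)),int(round((cy+half-h[1])/res));k=int(.0055/res)
            a=g[max(rr-k,0):rr+k+1,max(cc-k,0):cc+k+1]
            if a.shape!=(2*k+1,2*k+1):continue
            red=m[rr-k:rr+k+1,cc-k:cc+k+1]>0
            d=np.where(red,0,np.clip(np.median(a)-25-a,0,None))
            if best is None or d.sum()>best[0]:
                yy,xx=np.mgrid[-k:k+1,-k:k+1];best=(d.sum(),h-res*np.array([(d*yy).sum(),(d*xx).sum()])/max(d.sum(),1e-6))
        hc=best[1];d=mu-hc
        out.append(dict(c=hc.round(4),yaw=round((np.degrees(np.arctan2(d[1],d[0]))+360)%360-180,1),mu=mu.round(4),axis=round(np.degrees(np.arctan2(v[0,1],v[0,0])),1),dist=round(np.linalg.norm(d)*1000,1),len=round(np.ptp((w-mu)@v[0])*1e3,1)))
    return out
def load(t):
    c=dict(np.load(f"pics/{t}.npz"));return c,cam(c,dict(tcp_pos=c["pos"],eef_rot=c["rot"]) if "pos" in c else None)
E
python3 - <<'E'
from h import *
for t in("w1","top0"):
    c,cm=load(t);print(t)
    for nm,z,x,y in(("open",.07,.453,-.163),("stand",.076,.427,-.002),("L",.074,.665,-.094),("R",.074,.678,-.142)):
        for h in hexes(c,cm,z,x,y,.032):print(nm,h)
E
```

```text
w1
open {'c': array([ 0.4514, -0.164 ]), 'yaw': np.float64(-76.1), 'mu': array([ 0.4477, -0.149 ]), 'axis': np.float64(105.0), 'dist': np.float64(15.5), 'len': np.float64(18.7)}
L {'c': array([ 0.6655, -0.0939]), 'yaw': np.float64(15.1), 'mu': array([ 0.6508, -0.0978]), 'axis': np.float64(-164.0), 'dist': np.float64(15.2), 'len': np.float64(19.3)}
R {'c': array([ 0.6788, -0.1426]), 'yaw': np.float64(15.2), 'mu': array([ 0.6641, -0.1466]), 'axis': np.float64(-165.1), 'dist': np.float64(15.2), 'len': np.float64(19.3)}
top0
open {'c': array([ 0.4521, -0.1623]), 'yaw': np.float64(-74.1), 'mu': array([ 0.4479, -0.1475]), 'axis': np.float64(-75.2), 'dist': np.float64(15.4), 'len': np.float64(19.0)}
stand {'c': array([ 0.4278, -0.0031]), 'yaw': np.float64(74.9), 'mu': array([ 0.4238, -0.0178]), 'axis': np.float64(-105.5), 'dist': np.float64(15.2), 'len': np.float64(18.8)}
L {'c': array([ 0.6661, -0.0931]), 'yaw': np.float64(14.0), 'mu': array([ 0.6507, -0.0969]), 'axis': np.float64(-163.6), 'dist': np.float64(15.8), 'len': np.float64(19.1)}
R {'c': array([ 0.6783, -0.1413]), 'yaw': np.float64(16.9), 'mu': array([ 0.6639, -0.1456]), 'axis': np.float64(-165.8), 'dist': np.float64(15.0), 'len': np.float64(19.7)}
```

Run:
```python
from h import *
from plant import sensors
s=sensors.get_state();print(goto(s,.4514,-.164,.15,-75.5),goto(s,.4514,-.164,.04,-75.5))
```

```text
(array([0.0107, 0.0021, 0.0699]), 'spin', np.float64(0.0)) (array([0.0107, 0.002 , 0.1799]), 'spin', np.float64(0.0))
```

Call:
drive_tool(
  rows=[
    {"fingers": 1,"x": 0.0107,"y": 0.002,"z": 0.06,"spin": 0},
    {"fingers": 1,"x": 0.0107,"y": 0.002,"z": 0.11,"spin": 0},
    {"fingers": 1,"x": 0.0107,"y": 0.002,"z": 0.15,"spin": 0},
    {"fingers": 1,"x": 0.0107,"y": 0.002,"z": 0.18,"spin": 0},
    {"fingers": 1,"x": 0.0107,"y": 0.002,"z": 0.18,"spin": 0},
    {"fingers": -1,"x": 0.0107,"y": 0.002,"z": 0.18,"spin": 0},
    {"fingers": -1,"x": 0.0107,"y": 0.002,"z": 0.18,"spin": 0},
    {"fingers": -1,"x": 0.0107,"y": 0.002,"z": 0.18,"spin": 0},
    {"fingers": -1,"x": 0.0107,"y": 0.002,"z": 0.18,"spin": 0},
    {"fingers": -1,"x": 0.0107,"y": 0.002,"z": 0.18,"spin": 0},
  ],
  newtons=30,
)

```text
time_s: 3.4
tcp_pos: [0.4522, -0.1637, 0.0411]
eef_rot: [-179.9, -0.0, -75.4]
contact_force: [-0.2, 1.3, 6.0]
gripper_width: 0.0498
gripper_force: 30.0
```

Call:
drive_tool(
  rows=[
    {"fingers": -1,"x": 0,"y": 0,"z": -0.05,"spin": 0},
    {"fingers": -1,"x": 0,"y": 0,"z": -0.1,"spin": 0},
    {"fingers": -1,"x": 0.002,"y": -0.02,"z": -0.12,"spin": -0.18},
    {"fingers": -1,"x": 0.004,"y": -0.05,"z": -0.12,"spin": -0.36},
    {"fingers": -1,"x": 0.006,"y": -0.09,"z": -0.12,"spin": -0.54},
    {"fingers": -1,"x": 0.009,"y": -0.13,"z": -0.12,"spin": -0.72},
    {"fingers": -1,"x": 0.012,"y": -0.16,"z": -0.12,"spin": -0.9},
    {"fingers": -1,"x": 0.012,"y": -0.169,"z": -0.12,"spin": -1.08},
    {"fingers": -1,"x": 0.012,"y": -0.169,"z": -0.12,"spin": -1.26},
    {"fingers": -1,"x": 0.012,"y": -0.169,"z": -0.12,"spin": -1.44},
  ],
)

```text
time_s: 4.65
tcp_pos: [0.6176, -0.1326, 0.1593]
eef_rot: [-180.0, 0.1, 7.4]
contact_force: [-0.6, -0.5, -3.2]
gripper_width: 0.05
gripper_force: 30.0
```

Call:
drive_tool(
  rows=[
    {"fingers": -1,"x": 0,"y": 0,"z": 0,"spin": -0.14},
    {"fingers": -1,"x": 0,"y": 0,"z": 0,"spin": -0.14},
    {"fingers": -1,"x": 0,"y": 0,"z": 0,"spin": -0.14},
  ],
)

```text
time_s: 5.03
tcp_pos: [0.6179, -0.1327, 0.1601]
eef_rot: [-180.0, 0.0, 14.9]
contact_force: [-0.0, 0.1, -3.1]
gripper_width: 0.0501
gripper_force: 30.0
```

Run:
```python
from h import *
s,c,cm=wrist("w2")
print(s["tcp_pos"],s["eef_rot"],s["contact_force"],s["gripper_width"],s["time_s"])
cv2.imwrite("pics/w2.png",c["pixels"][:,:,::-1])
zt=s["tcp_pos"][2]+.029
for nm,z,x,y in(("held",zt,*s["tcp_pos"][:2]),("L",.074,.665,-.094),("R",.074,.678,-.142)):
    for h in hexes(c,cm,z,x,y,.032):print(nm,h)
```

```text
[ 0.6179301  -0.13267949  0.16009805] [-1.79979672e+02  4.91471401e-02  1.49466705e+01] [-0.01258921  0.08578036 -3.11464413] 0.05012487466447576 5.025
L {'c': array([ 0.6655, -0.0944]), 'yaw': np.float64(15.0), 'mu': array([ 0.6505, -0.0984]), 'axis': np.float64(-164.2), 'dist': np.float64(15.5), 'len': np.float64(19.2)}
R {'c': array([ 0.6776, -0.1437]), 'yaw': np.float64(14.3), 'mu': array([ 0.664 , -0.1471]), 'axis': np.float64(-164.7), 'dist': np.float64(14.0), 'len': np.float64(19.1)}
```

View pics/w2.png

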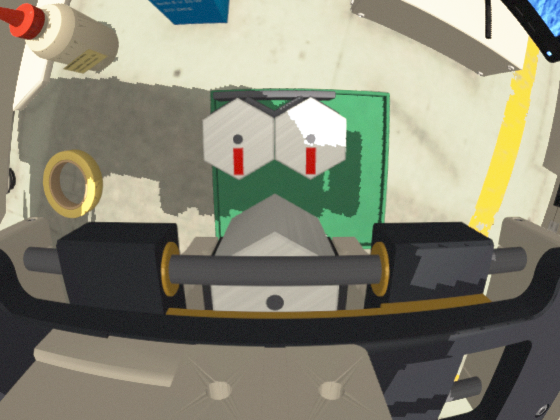

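Held hex is centred between the fingers (hole at (275,302), front corner (275,195)); L and R sit in the notches, touching at (274,140).

Run:
```python
from h import *
c,cm=load("w2")
print(plane(cm,[[275,302]],.189)-c["pos"])
print(plane(cm,[[275,195]],.189)-c["pos"],plane(cm,[[275,195]],.189)-plane(cm,[[275,302]],.189))
```

```text
[[-0.00154815 -0.00164899  0.02890195]]
[[0.03967124 0.00943666 0.02890195]] [[0.04121939 0.01108565 0.        ]]
```

Call:
drive_tool(
  rows=[
    {"fingers": -1,"x": 0,"y": 0,"z": 0.05,"spin": 0},
    {"fingers": -1,"x": 0,"y": 0,"z": 0.085,"spin": 0},
    {"fingers": -1,"x": 0,"y": 0,"z": 0.105,"spin": 0},
    {"fingers": -1,"x": 0,"y": 0,"z": 0.112,"spin": 0},
    {"fingers": -1,"x": 0,"y": 0,"z": 0.112,"spin": 0},
  ],
)

```text
time_s: 5.7
tcp_pos: [0.6184, -0.1327, 0.0486]
eef_rot: [180.0, 0.0, 15.1]
contact_force: [1.0, 0.0, -2.6]
gripper_width: 0.0501
gripper_force: 30.0
```

Call:
drive_tool(
  rows=[
    {"fingers": -1,"x": 0,"y": 0,"z": 0.0025,"spin": 0},
    {"fingers": -1,"x": 0,"y": 0,"z": 0.0035,"spin": 0},
    {"fingers": -1,"x": 0.005,"y": -0.0003,"z": 0.0035,"spin": 0},
    {"fingers": -1,"x": 0.01,"y": -0.0003,"z": 0.0035,"spin": 0},
    {"fingers": -1,"x": 0.01,"y": -0.0003,"z": 0.0035,"spin": 0},
  ],
  newtons=15,
)

```text
time_s: 6.32
tcp_pos: [0.6285, -0.1296, 0.0452]
eef_rot: [180.0, -0.0, 15.2]
contact_force: [-0.5, 0.6, 2.4]
gripper_width: 0.0497
gripper_force: 15.0
```

Call:
drive_tool(
  rows=[
    {"fingers": -1,"x": 0.001,"y": 0,"z": 0,"spin": 0},
    {"fingers": -1,"x": 0.002,"y": 0,"z": 0,"spin": 0},
    {"fingers": -1,"x": 0.002,"y": 0,"z": 0,"spin": 0},
  ],
)

```text
time_s: 6.7
tcp_pos: [0.6296, -0.1293, 0.0452]
eef_rot: [-180.0, 0.0, 15.1]
contact_force: [-2.2, -0.2, 1.1]
gripper_width: 0.0496
gripper_force: 15.0
```

Call:
drive_tool(
  rows=[
    {"fingers": -1,"x": 0.001,"y": 0,"z": 0,"spin": 0},
    {"fingers": -1,"x": 0.001,"y": 0,"z": 0,"spin": 0},
  ],
)

```text
time_s: 6.95
tcp_pos: [0.6308, -0.129, 0.0452]
eef_rot: [180.0, 0.0, 15.1]
contact_force: [-2.5, -1.7, 1.0]
gripper_width: 0.05
gripper_force: 15.0
```

Call:
drive_tool(
  rows=[
    {"fingers": -1,"x": 0.001,"y": 0,"z": 0,"spin": 0},
    {"fingers": -1,"x": 0.001,"y": 0,"z": 0,"spin": 0},
  ],
)

```text
time_s: 7.2
tcp_pos: [0.6317, -0.1288, 0.0451]
eef_rot: [180.0, 0.0, 15.1]
contact_force: [-3.0, -1.5, 2.6]
gripper_width: 0.0498
gripper_force: 15.0
```

Call:
drive_tool(
  rows=[
    {"fingers": -1,"x": 0.001,"y": 0,"z": 0,"spin": 0},
    {"fingers": -1,"x": 0.001,"y": 0,"z": 0,"spin": 0},
  ],
)

```text
time_s: 7.45
tcp_pos: [0.6321, -0.1286, 0.0452]
eef_rot: [-180.0, 0.1, 15.1]
contact_force: [-5.6, -1.5, 4.9]
gripper_width: 0.0498
gripper_force: 15.0
```

Call:
drive_tool(
  rows=[
    {"fingers": -1,"x": 0.001,"y": 0,"z": 0,"spin": 0},
    {"fingers": -1,"x": 0.001,"y": 0,"z": 0,"spin": 0},
  ],
)

```text
time_s: 7.7
tcp_pos: [0.6322, -0.1287, 0.0452]
eef_rot: [-180.0, 0.2, 15.1]
contact_force: [-8.3, -1.8, 7.1]
gripper_width: 0.0499
gripper_force: 15.0
```

Call:
drive_tool(
  rows=[
    {"fingers": 0.6,"x": -0.001,"y": 0,"z": 0,"spin": 0},
    {"fingers": 0.6,"x": -0.001,"y": 0,"z": 0,"spin": 0},
    {"fingers": 0.6,"x": -0.001,"y": 0,"z": 0,"spin": 0},
    {"fingers": 0.6,"x": -0.001,"y": 0,"z": -0.04,"spin": 0},
    {"fingers": 1,"x": -0.01,"y": 0,"z": -0.1,"spin": 0},
    {"fingers": 1,"x": -0.07,"y": 0,"z": -0.16,"spin": 0},
    {"fingers": 1,"x": -0.1,"y": 0,"z": -0.18,"spin": 0},
    {"fingers": 1,"x": -0.1,"y": 0,"z": -0.18,"spin": 0},
  ],
)

```text
time_s: 8.7
tcp_pos: [0.5366, -0.155, 0.2293]
eef_rot: [179.9, -0.4, 15.1]
contact_force: [-0.1, -0.1, 0.2]
gripper_width: 0.0878
gripper_force: 0.0
```

Run:
```python
from h import *
s,c,cm=wrist("w3")
print(s["tcp_pos"],s["eef_rot"],s["gripper_width"],s["time_s"],s["joints"])
for nm,z,x,y in(("A",.074,.6304,-.1297),("L",.074,.665,-.094),("R",.074,.678,-.142),("st",.076,.428,-.003)):
    for h in hexes(c,cm,z,x,y,.032):print(nm,h)
cv2.imwrite("pics/w3o.png",rectify(c,cm,.074,.65,-.12,.1,.0004)[:,:,::-1])
```

```text
[ 0.53660922 -0.15495217  0.22926097] [179.90013485  -0.39472977  15.1084425 ] 0.08778220860524438 8.7 [ 3.99240441e+00  1.00619565e+01 -1.58966344e+01  2.44309005e-02
 -6.36348336e+01  1.01104922e+02]Traceback (most recent call last):
  File "<stdin>", line 5, in <module>
  File "h.py", line 63, in hexes
    hc=best[1];d=mu-hc
       ~~~~^^^
TypeError: 'NoneType' object is not subscriptable
```

```bash
sed -i 's/^        hc=best\[1\]/        if best is None:continue\n        hc=best[1]/' h.py
python3 - <<'E'
from h import *
c,cm=load("w3")
for nm,z,x,y in(("A",.074,.6304,-.1297),("L",.074,.665,-.094),("R",.074,.678,-.142)):
    for h in hexes(c,cm,z,x,y,.034):print(nm,h)
cv2.imwrite("pics/w3o.png",rectify(c,cm,.074,.65,-.12,.1,.0004)[:,:,::-1])
E
```

```text
A {'c': array([ 0.6441, -0.1573]), 'yaw': np.float64(-149.2), 'mu': array([ 0.6597, -0.148 ]), 'axis': np.float64(-159.3), 'dist': np.float64(18.1), 'len': np.float64(11.2)}
A {'c': array([ 0.6323, -0.099 ]), 'yaw': np.float64(-179.7), 'mu': array([ 0.6498, -0.0989]), 'axis': np.float64(-170.0), 'dist': np.float64(17.4), 'len': np.float64(19.2)}
A {'c': array([ 0.6305, -0.1301]), 'yaw': np.float64(14.3), 'mu': array([ 0.6155, -0.134 ]), 'axis': np.float64(-164.7), 'dist': np.float64(15.5), 'len': np.float64(18.5)}
L {'c': array([ 0.6656, -0.094 ]), 'yaw': np.float64(15.6), 'mu': array([ 0.6505, -0.0982]), 'axis': np.float64(-164.4), 'dist': np.float64(15.6), 'len': np.float64(19.0)}
R {'c': array([ 0.6789, -0.1427]), 'yaw': np.float64(15.9), 'mu': array([ 0.6638, -0.147 ]), 'axis': np.float64(-164.4), 'dist': np.float64(15.6), 'len': np.float64(18.7)}
```

View pics/w3o.png

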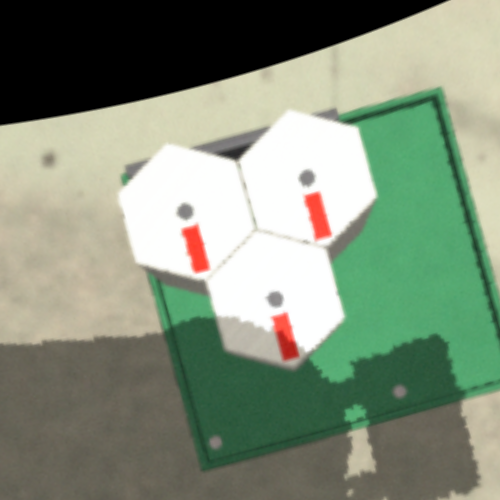

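All three sit tightly: holes at (185,211), (307,178), (275,299), faces touching, stripes parallel. Next, over the stand.

Call:
drive_tool(
  rows=[
    {"fingers": 1,"x": -0.065,"y": -0.175,"z": 0.009,"spin": 0},
    {"fingers": 1,"x": -0.065,"y": -0.175,"z": 0.009,"spin": 0},
    {"fingers": 1,"x": -0.065,"y": -0.175,"z": 0.009,"spin": 0},
    {"fingers": 1,"x": -0.065,"y": -0.175,"z": 0.009,"spin": 0},
    {"fingers": 1,"x": -0.065,"y": -0.175,"z": 0.009,"spin": 0},
  ],
)

```text
time_s: 9.38
tcp_pos: [0.4292, -0.0016, 0.2157]
eef_rot: [180.0, 0.0, 15.3]
contact_force: [-0.0, -0.8, 0.9]
gripper_width: 0.0875
gripper_force: 0.0
```

Run:
```python
from h import *
s,c,cm=wrist("w4")
print(s["tcp_pos"],s["eef_rot"],s["time_s"],s["joints"])
for h in hexes(c,cm,.076,.428,-.003,.05):print(h);print(goto(s,*h["c"],.046,h["yaw"]-60))
cv2.imwrite("pics/w4o.png",rectify(c,cm,.076,.44,-.003,.07,.00028)[:,:,::-1])
```

```text
[ 0.42923603 -0.00163914  0.21574507] [1.79989204e+02 2.00419014e-02 1.52515715e+01] 9.375 [ 2.63284486e+01 -2.00847840e+00 -3.10804564e+01  7.71515224e-03
 -6.09497650e+01  7.89193771e+01]
{'c': array([ 0.4271, -0.0046]), 'yaw': np.float64(76.5), 'mu': array([ 0.4235, -0.0196]), 'axis': np.float64(-104.5), 'dist': np.float64(15.4), 'len': np.float64(19.0)}
(array([-0.0028,  0.0023,  0.1697]), 'spin', np.float64(-0.022))
```

View pics/w4o.png

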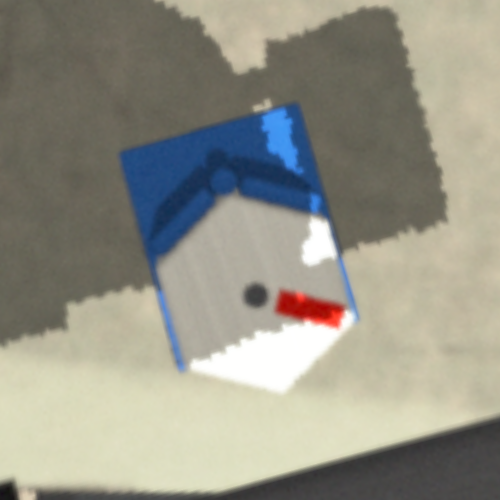

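Stand hex clearly seen: hole (255,296), stripe pointing right, V plates behind it at (185,205) and (275,180); the left and right faces are free.

Call:
drive_tool(
  rows=[
    {"fingers": 1,"x": -0.0028,"y": 0.0023,"z": 0.06,"spin": 0},
    {"fingers": 1,"x": -0.0028,"y": 0.0023,"z": 0.11,"spin": 0},
    {"fingers": 1,"x": -0.0028,"y": 0.0023,"z": 0.15,"spin": 0},
    {"fingers": 1,"x": -0.0028,"y": 0.0023,"z": 0.168,"spin": 0},
    {"fingers": 1,"x": -0.0028,"y": 0.0023,"z": 0.168,"spin": 0},
    {"fingers": -1,"x": -0.0028,"y": 0.0023,"z": 0.168,"spin": 0},
    {"fingers": -1,"x": -0.0028,"y": 0.0023,"z": 0.168,"spin": 0},
    {"fingers": -1,"x": -0.0028,"y": 0.0023,"z": 0.168,"spin": 0},
    {"fingers": -1,"x": -0.0028,"y": 0.0023,"z": 0.168,"spin": 0},
    {"fingers": -1,"x": -0.0028,"y": 0.0023,"z": 0.168,"spin": 0},
  ],
  newtons=30,
)

```text
time_s: 10.68
tcp_pos: [0.427, -0.0049, 0.0485]
eef_rot: [-180.0, -0.1, 15.2]
contact_force: [-1.3, 2.2, 6.4]
gripper_width: 0.05
gripper_force: 30.0
```

Call:
drive_tool(
  rows=[
    {"fingers": -1,"x": -0.001,"y": 0,"z": -0.04,"spin": 0},
    {"fingers": -1,"x": -0.001,"y": 0,"z": -0.09,"spin": 0},
    {"fingers": -1,"x": 0,"y": 0.01,"z": -0.11,"spin": 0},
    {"fingers": -1,"x": 0.048,"y": 0.101,"z": -0.11,"spin": 0.18},
    {"fingers": -1,"x": 0.048,"y": 0.101,"z": -0.11,"spin": 0.36},
    {"fingers": -1,"x": 0.048,"y": 0.101,"z": -0.11,"spin": 0.54},
    {"fingers": -1,"x": 0.048,"y": 0.101,"z": -0.11,"spin": 0.72},
    {"fingers": -1,"x": 0.048,"y": 0.101,"z": -0.09,"spin": 0.9},
    {"fingers": -1,"x": 0.048,"y": 0.101,"z": -0.05,"spin": 1.05},
    {"fingers": -1,"x": 0.048,"y": 0.101,"z": -0.02,"spin": 1.05},
  ],
)

```text
time_s: 11.92
tcp_pos: [0.498, -0.0903, 0.0663]
eef_rot: [179.9, 0.1, -45.2]
contact_force: [0.0, -0.7, -4.0]
gripper_width: 0.0497
gripper_force: 30.0
```

Call:
drive_tool(
  rows=[
    {"fingers": -1,"x": 0,"y": 0,"z": 0.018,"spin": 0},
    {"fingers": -1,"x": 0,"y": 0,"z": 0.025,"spin": 0},
    {"fingers": -1,"x": 0,"y": 0,"z": 0.025,"spin": 0},
  ],
)

```text
time_s: 12.3
tcp_pos: [0.499, -0.0903, 0.043]
eef_rot: [180.0, 0.0, -45.0]
contact_force: [-0.4, 0.0, -3.5]
gripper_width: 0.0499
gripper_force: 30.0
```

Call:
drive_tool(
  rows=[
    {"fingers": -1,"x": 0,"y": 0,"z": 0.0015,"spin": 0},
    {"fingers": -1,"x": 0,"y": 0,"z": 0.0015,"spin": 0},
    {"fingers": -1,"x": 0,"y": 0,"z": 0.0015,"spin": 0},
  ],
)

```text
time_s: 12.68
tcp_pos: [0.4996, -0.0902, 0.0421]
eef_rot: [-180.0, -0.0, -45.0]
contact_force: [-1.2, 1.7, 4.2]
gripper_width: 0.0496
gripper_force: 30.0
```

Call:
drive_tool(
  rows=[
    {"fingers": 1,"x": 0,"y": 0,"z": 0,"spin": 0},
    {"fingers": 1,"x": 0,"y": 0,"z": 0,"spin": 0},
    {"fingers": 1,"x": 0,"y": 0,"z": 0,"spin": 0},
    {"fingers": 1,"x": 0,"y": 0,"z": -0.06,"spin": 0},
    {"fingers": 1,"x": 0,"y": 0,"z": -0.12,"spin": 0.18},
    {"fingers": 1,"x": 0,"y": 0,"z": -0.17,"spin": 0.36},
    {"fingers": 1,"x": 0,"y": 0,"z": -0.17,"spin": 0.54},
    {"fingers": 1,"x": 0,"y": 0,"z": -0.17,"spin": 0.72},
    {"fingers": 1,"x": 0,"y": 0,"z": -0.17,"spin": 0.9},
    {"fingers": 1,"x": 0,"y": 0,"z": -0.17,"spin": 1.05},
  ],
)

```text
time_s: 13.92
tcp_pos: [0.4992, -0.0903, 0.2115]
eef_rot: [180.0, 0.0, -105.5]
contact_force: [-0.4, 0.2, 0.9]
gripper_width: 0.0878
gripper_force: 0.0
```

Call:
drive_tool(
  rows=[
    {"fingers": 1,"x": 0,"y": 0,"z": 0,"spin": 0},
    {"fingers": 1,"x": 0,"y": 0,"z": 0,"spin": 0},
  ],
)

```text
time_s: 14.18
tcp_pos: [0.4993, -0.0903, 0.2115]
eef_rot: [180.0, -0.0, -105.0]
contact_force: [1.1, -0.2, -0.6]
gripper_width: 0.0876
gripper_force: 0.0
```

Run:
```python
from h import *
s,c,cm=wrist("w5")
print(s["tcp_pos"],s["eef_rot"],s["time_s"],s["joints"])
for h in hexes(c,cm,.07,.4996,-.09,.05):print(h);print(goto(s,*h["c"],.0415,h["yaw"]-120))
```

```text
[ 0.49926924 -0.09026535  0.21150399] [ 1.79997320e+02 -1.24596939e-03 -1.04992508e+02] 14.175 [ 1.19637182e+01  6.21487644e+00 -2.30059737e+01 -1.19534311e-04
 -6.07821036e+01 -2.69561679e+01]
{'c': array([ 0.4997, -0.0921]), 'yaw': np.float64(14.6), 'mu': array([ 0.4846, -0.0961]), 'axis': np.float64(-165.2), 'dist': np.float64(15.6), 'len': np.float64(19.2)}
(array([ 0.0017, -0.0009,  0.17  ]), 'spin', np.float64(0.007))
```

Good: upright, yaw about 15°. Regrasp on the other pair of flats.

Call:
drive_tool(
  rows=[
    {"fingers": 1,"x": 0.0017,"y": -0.001,"z": 0.06,"spin": 0},
    {"fingers": 1,"x": 0.0017,"y": -0.001,"z": 0.11,"spin": 0},
    {"fingers": 1,"x": 0.0017,"y": -0.001,"z": 0.15,"spin": 0},
    {"fingers": 1,"x": 0.0017,"y": -0.001,"z": 0.17,"spin": 0},
    {"fingers": 1,"x": 0.0017,"y": -0.001,"z": 0.17,"spin": 0},
    {"fingers": -1,"x": 0.0017,"y": -0.001,"z": 0.17,"spin": 0},
    {"fingers": -1,"x": 0.0017,"y": -0.001,"z": 0.17,"spin": 0},
    {"fingers": -1,"x": 0.0017,"y": -0.001,"z": 0.17,"spin": 0},
    {"fingers": -1,"x": 0.0017,"y": -0.001,"z": 0.17,"spin": 0},
    {"fingers": -1,"x": 0.0017,"y": -0.001,"z": 0.17,"spin": 0},
  ],
  newtons=30,
)

```text
time_s: 15.48
tcp_pos: [0.5001, -0.0921, 0.042]
eef_rot: [-180.0, 0.0, -105.2]
contact_force: [-1.1, -0.3, 3.9]
gripper_width: 0.0498
gripper_force: 30.0
```

Call:
drive_tool(
  rows=[
    {"fingers": -1,"x": 0,"y": 0,"z": -0.05,"spin": 0},
    {"fingers": -1,"x": 0,"y": 0,"z": -0.1,"spin": 0},
    {"fingers": -1,"x": 0.02,"y": -0.04,"z": -0.12,"spin": -0.003},
    {"fingers": -1,"x": 0.04,"y": -0.09,"z": -0.12,"spin": -0.005},
    {"fingers": -1,"x": 0.055,"y": -0.14,"z": -0.12,"spin": -0.005},
    {"fingers": -1,"x": 0.0594,"y": -0.161,"z": -0.12,"spin": -0.005},
    {"fingers": -1,"x": 0.0594,"y": -0.161,"z": -0.12,"spin": -0.005},
    {"fingers": -1,"x": 0.0594,"y": -0.161,"z": -0.12,"spin": -0.005},
  ],
)

```text
time_s: 16.48
tcp_pos: [0.6385, -0.1914, 0.1605]
eef_rot: [179.9, -0.0, -104.9]
contact_force: [0.2, 0.4, -3.4]
gripper_width: 0.0498
gripper_force: 30.0
```

Run:
```python
from h import *
s,c,cm=wrist("w6")
print(s["tcp_pos"],s["eef_rot"],s["time_s"],s["contact_force"])
cv2.imwrite("pics/w6.png",c["pixels"][:,:,::-1])
print(goto(s,.6401,-.1917,.050,-104.7))
```

```text
[ 0.63853132 -0.19137094  0.16050731] [ 1.79869996e+02 -4.30044285e-03 -1.04915396e+02] 16.475 [ 0.22016187  0.44727066 -3.3884033 ]
(array([-1.000e-04, -1.900e-03,  1.105e-01]), 'spin', np.float64(-0.004))
```

View pics/w6.png

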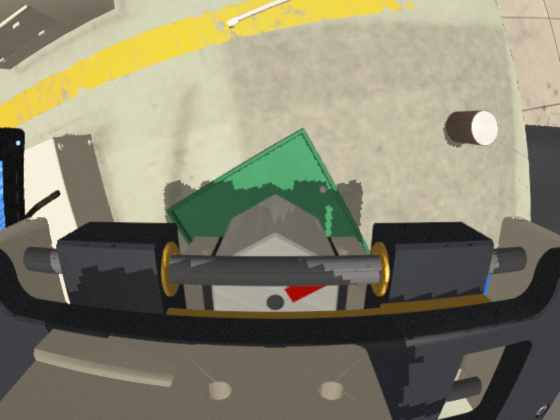

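Held square in the jaws (hole (275,302), stripe to the right = tray front). Lowering.

Call:
drive_tool(
  rows=[
    {"fingers": -1,"x": 0,"y": -0.0018,"z": 0.04,"spin": -0.004},
    {"fingers": -1,"x": 0,"y": -0.0018,"z": 0.08,"spin": -0.004},
    {"fingers": -1,"x": 0,"y": -0.0018,"z": 0.1,"spin": -0.004},
    {"fingers": -1,"x": 0,"y": -0.0018,"z": 0.11,"spin": -0.004},
    {"fingers": -1,"x": 0,"y": -0.0018,"z": 0.114,"spin": -0.004},
    {"fingers": -1,"x": 0,"y": -0.0018,"z": 0.114,"spin": -0.004},
  ],
  newtons=15,
)

```text
time_s: 17.27
tcp_pos: [0.6418, -0.192, 0.0484]
eef_rot: [-179.9, 0.0, -104.7]
contact_force: [0.0, -0.4, -3.9]
gripper_width: 0.0502
gripper_force: 15.0
```

Call:
drive_tool(
  rows=[
    {"fingers": -1,"x": -0.004,"y": 0,"z": 0.0005,"spin": 0},
    {"fingers": -1,"x": -0.008,"y": 0,"z": 0.0005,"spin": 0},
    {"fingers": -1,"x": -0.01,"y": 0,"z": 0.0005,"spin": 0},
    {"fingers": -1,"x": -0.01,"y": 0,"z": 0.0005,"spin": 0},
  ],
)

```text
time_s: 17.77
tcp_pos: [0.644, -0.1822, 0.0472]
eef_rot: [-180.0, 0.0, -104.6]
contact_force: [0.5, -0.6, -3.0]
gripper_width: 0.0501
gripper_force: 15.0
```

Call:
drive_tool(
  rows=[
    {"fingers": -1,"x": 0,"y": 0,"z": 0.001,"spin": 0},
    {"fingers": -1,"x": -0.001,"y": 0,"z": 0.0015,"spin": 0},
    {"fingers": -1,"x": -0.002,"y": 0,"z": 0.0015,"spin": 0},
    {"fingers": -1,"x": -0.002,"y": 0,"z": 0.0015,"spin": 0},
  ],
)

```text
time_s: 18.27
tcp_pos: [0.6446, -0.1809, 0.0461]
eef_rot: [-180.0, -0.0, -104.7]
contact_force: [-2.1, -4.2, 2.2]
gripper_width: 0.0496
gripper_force: 15.0
```

Call:
drive_tool(
  rows=[
    {"fingers": -1,"x": -0.001,"y": 0,"z": 0,"spin": 0},
    {"fingers": -1,"x": -0.001,"y": 0,"z": 0,"spin": 0},
  ],
)

```text
time_s: 18.52
tcp_pos: [0.645, -0.1798, 0.046]
eef_rot: [-180.0, -0.0, -104.7]
contact_force: [-2.0, -4.8, 4.5]
gripper_width: 0.05
gripper_force: 15.0
```

Call:
drive_tool(
  rows=[
    {"fingers": -1,"x": -0.001,"y": 0,"z": 0,"spin": 0},
    {"fingers": -1,"x": -0.001,"y": 0,"z": 0,"spin": 0},
  ],
)

```text
time_s: 18.77
tcp_pos: [0.6452, -0.179, 0.0461]
eef_rot: [-180.0, -0.0, -104.7]
contact_force: [-2.0, -6.4, 5.0]
gripper_width: 0.0496
gripper_force: 15.0
```

Call:
drive_tool(
  rows=[
    {"fingers": -1,"x": -0.001,"y": 0,"z": -0.0005,"spin": 0},
    {"fingers": -1,"x": -0.001,"y": 0,"z": -0.0005,"spin": 0},
  ],
)

```text
time_s: 19.02
tcp_pos: [0.6449, -0.1786, 0.0461]
eef_rot: [180.0, -0.0, -104.7]
contact_force: [-1.8, -9.2, 1.5]
gripper_width: 0.0501
gripper_force: 15.0
```

Call:
drive_tool(
  rows=[
    {"fingers": -1,"x": -0.001,"y": 0,"z": 0,"spin": 0},
    {"fingers": -1,"x": -0.001,"y": 0,"z": 0,"spin": 0},
  ],
)

```text
time_s: 19.27
tcp_pos: [0.6448, -0.1783, 0.0461]
eef_rot: [180.0, -0.1, -104.7]
contact_force: [-2.9, -12.1, 1.5]
gripper_width: 0.05
gripper_force: 15.0
```

Call:
drive_tool(
  rows=[
    {"fingers": 0.35,"x": 0.001,"y": 0,"z": 0,"spin": 0},
    {"fingers": 0.35,"x": 0.002,"y": 0,"z": 0,"spin": 0},
    {"fingers": 0.35,"x": 0.002,"y": 0,"z": 0,"spin": 0},
    {"fingers": 0.35,"x": 0.002,"y": 0,"z": -0.04,"spin": 0},
    {"fingers": 0.35,"x": 0.002,"y": 0,"z": -0.09,"spin": 0},
    {"fingers": 1,"x": 0.002,"y": 0,"z": -0.15,"spin": 0},
    {"fingers": 1,"x": 0.018,"y": 0.04,"z": -0.18,"spin": -0.18},
    {"fingers": 1,"x": 0.018,"y": 0.08,"z": -0.18,"spin": -0.36},
    {"fingers": 1,"x": 0.018,"y": 0.11,"z": -0.18,"spin": -0.54},
    {"fingers": 1,"x": 0.018,"y": 0.11,"z": -0.18,"spin": -0.72},
  ],
)

```text
time_s: 20.52
tcp_pos: [0.5327, -0.1654, 0.227]
eef_rot: [-179.9, 0.0, -63.0]
contact_force: [0.4, -0.4, 0.7]
gripper_width: 0.087
gripper_force: 0.0
```

Call:
drive_tool(
  rows=[
    {"fingers": 1,"x": 0,"y": 0,"z": 0,"spin": -0.18},
    {"fingers": 1,"x": 0,"y": 0,"z": 0,"spin": -0.36},
    {"fingers": 1,"x": 0,"y": 0,"z": 0,"spin": -0.54},
    {"fingers": 1,"x": 0,"y": 0,"z": 0,"spin": -0.72},
    {"fingers": 1,"x": 0,"y": 0,"z": 0,"spin": -0.9},
    {"fingers": 1,"x": 0,"y": 0,"z": 0,"spin": -1.08},
    {"fingers": 1,"x": 0,"y": 0,"z": 0,"spin": -1.26},
    {"fingers": 1,"x": 0,"y": 0,"z": 0,"spin": -1.38},
    {"fingers": 1,"x": 0,"y": 0,"z": 0,"spin": -1.38},
  ],
)

```text
time_s: 21.65
tcp_pos: [0.5345, -0.1658, 0.2261]
eef_rot: [-180.0, -0.0, 15.6]
contact_force: [0.0, 0.4, 0.1]
gripper_width: 0.0878
gripper_force: 0.0
```

Run:
```python
from h import *
s,c,cm=wrist("w7")
print(s["tcp_pos"],s["eef_rot"],s["gripper_width"],s["time_s"])
for nm,z,x,y in(("A",.074,.6304,-.1297),("B",.074,.6437,-.1782),("L",.074,.665,-.094),("R",.074,.678,-.142)):
    for h in hexes(c,cm,z,x,y,.033):
        if h["len"]>17 and np.hypot(*(h["c"]-[x,y]))<.008:print(nm,h)
cv2.imwrite("pics/w7o.png",rectify(c,cm,.074,.65,-.13,.1,.00035)[:,:,::-1])
```

```text
[ 0.53450487 -0.16583179  0.22605952] [-1.79987751e+02 -1.54089149e-02  1.56234758e+01] 0.08784400804223723 21.65
A {'c': array([ 0.6305, -0.1298]), 'yaw': np.float64(15.4), 'mu': array([ 0.6153, -0.134 ]), 'axis': np.float64(-164.7), 'dist': np.float64(15.8), 'len': np.float64(18.8)}
B {'c': array([ 0.6442, -0.1786]), 'yaw': np.float64(15.3), 'mu': array([ 0.6293, -0.1826]), 'axis': np.float64(-164.5), 'dist': np.float64(15.5), 'len': np.float64(19.2)}
L {'c': array([ 0.6654, -0.0941]), 'yaw': np.float64(15.1), 'mu': array([ 0.6506, -0.0981]), 'axis': np.float64(-164.4), 'dist': np.float64(15.3), 'len': np.float64(19.0)}
R {'c': array([ 0.679 , -0.1427]), 'yaw': np.float64(14.0), 'mu': array([ 0.664 , -0.1464]), 'axis': np.float64(-165.0), 'dist': np.float64(15.5), 'len': np.float64(18.9)}
```

View pics/w7o.png

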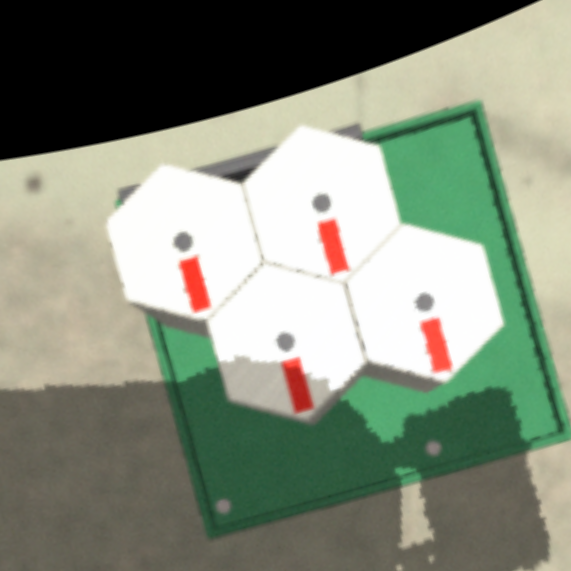

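Honeycomb is tight (holes (183,241), (321,203), (285,341), (424,302)), with spacings of 49.9–50.7 mm and all yaws about 15°. Handing in.

```bash
python3 -c "
from plant import r
print(r.close_job())"
```

```text
the job is handed in; nothing more can be done
None
```

The job is handed in: all four bar ends stand upright in the tray as one tight honeycomb (centre spacings 49.9–50.7 mm by the wrist camera) with every stripe towards the front. It took about 22 s of the 72 s; I didn't take a final picture of the bystanders, but I saw no sign of touching any of them.

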